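# Lock the grinding cup onto the spice mill

## Task

Fit the steel grinding cup onto the spice mill: lower its foot into the socket on top, feel for the two slots with its lugs, press it down against the spring and twist it clockwise (seen from above) a quarter turn to the stop, so that it springs up into its catches and stays locked when you let go. Be gentle: never force the cup against the mill, keep it upright, and leave the jars and the bowl where they are.

Things in the scene. Friction and masses are not known exactly. Their poses are not given: they have to be found in the camera images.
- cup_center (a point): Loose steel grinding cup, 0.28 to 0.46 kg, 132 mm tall, 72 mm in diameter, upright on the table; this point is on its axis, half-way up, 66 mm above its underside. z up; x along its bar and lugs; a half turn makes no difference. Foot 8 mm high, tapering from 72 down to 56 mm diameter.
- cup_bar (a point): The black bar handle upright on the cup's lid, to be gripped by its flat sides: 14 mm thick (y), 56 mm long (x), from the lid (94 mm above the cup's underside) up to 132 mm. This point is its centre, 113 mm above the underside; axes as the cup's.
- cup_lugs (a point): Point on the cup's axis level with its two lugs, 12 mm above the underside. The lugs stand out on opposite sides along x, in line with the bar: 20 mm wide, 8 mm high (8 to 16 mm above the underside), reaching 46 mm from the axis.
- socket (a point): Centre of the mouth of the upward bayonet socket on the spice mill (white housing 160 x 160 mm, fixed), 90 mm above the table. Bore 77 mm. Two slots, 24 mm wide, reaching 50 mm from the axis, cut the steel collar nominally along x (index marks), but the collar, clamped by hand, is really off by up to 12 degrees either way, not reported: look or feel for them.
- well (a point): Point on the socket's axis, 16 mm below the mouth: there the cup's underside meets a sprung plate (6 N to start, then 0.5 N per mm, hard stop 16 mm further down). Lugs that miss the slots rest on the rim, with the underside only 8 mm below the mouth. Shoving hard harms the mill: keep the summed contact forces between cup and mill below 60 N.
- track (a point): Point on the axis, 10 mm below the mouth, at the rim's underside. With the cup's underside 26 to 32 mm below the mouth its lugs can turn clockwise (from above) 90 degrees, with 3 degrees play, to a solid stop; there the spring lifts them 6 mm into notches: locked, underside 20 mm below the mouth. Counter-clockwise is blocked; the collar does not turn.
- jar_tall: Bystander: amber glass jar, 54 mm diameter, 110 mm tall; origin at the centre of its underside.
- jar_short: Bystander: clear glass jar, 60 mm diameter, 80 mm tall; origin at the centre of its underside.
- pan: Bystander: small steel bowl, 90 mm diameter, 45 mm tall; origin at the centre of its underside.
Not all that is in view belongs to the job. Of the things like the part that bears socket, leave any that is purple; of the rest the larger one is meant.

How it is judged:
On the way:
1. the cup is pressed into the socket with its lugs through the slots, below the rim (z of cup_center in the frame of socket below 0.044 m and horizontal distance between cup_center and socket below 0.008 m and angle between the x axis of cup_center and the x axis of socket, either way round below 0.4 rad), for 0.05 s.
At the end, for the whole second after the job is handed in: The cup stands upright (within 4 degrees) in the socket, within 6 mm of its axis, sprung up into its catches (underside 17.5 to 23 mm below the mouth), its bar a quarter turn from the slots (within 19 degrees of the mill's y axis, as the collar may be 12 degrees off), released and at rest (z of cup_center in the frame of socket between 0.043 and 0.0485 m and horizontal distance between cup_center and socket below 0.006 m and angle between the x axis of cup_center and the y axis of socket, either way round below 0.33 rad and angle between cup_center's own z axis and vertical below 0.07 rad and linear speed of cup below 0.02 m/s); the robot touches nothing.
It fails at once if the cup is forced against the mill with more than 60 N (contact force between cup and mill above 60 N).
It fails at once if the cup is tipped more than 30 degrees (angle between cup_center's own z axis and vertical above 0.52 rad).
It fails at once if a jar or the bowl is moved more than 20 mm (distance of any of jar_tall, jar_short, pan from where it was at the start of the episode above 0.02 m).
It also fails if it takes over 72 s, if anything falls off the work surface, if the arm or the gripper's body presses on something with over 40 N, if the wrist force passes 120 N, or if a joint passes its speed limit or range.

## Robot

A 6-joint arm with a two-finger parallel gripper is mounted at the origin on the work surface. World frame = base frame: x ahead of the robot, y to its left, z up, the work surface at z = 0. Lengths are in m, angles in rad, forces in N, time in s.
With the tool pointing down it reaches from about 0.425 to 0.925 m from the base axis. Payload 12.5 kg.
Tool frame: the origin (TCP) lies midway between the tips of the shut fingers; the grasp point (between the pads) lies 19 mm behind it; x points along the fingers, z is the direction in which the jaws open and shut, and the axes are right-handed (so a half turn about x gives the same grasp; the last joint's range is limited). The gripper opens to 85 mm and grips with 20 to 120 N. Pads are 22 mm wide; open, the fingers measure 114 mm over their backs; the gripper's body (76 mm by 85 mm) begins 54 mm behind the grasp point. The pads swing forward as they close: fully open they stand 13 mm farther back than shut.
Start: joints at [-1.292, 0.491, 1.559, -0, 1.092, -0.106], TCP at [0.235, -0.579, 0.231] pointing down, gripper open.
Joint ranges: [-3.1, 3.1], [-0.84, 2.19], [0.05, 2.79], [-1.13, 4.28], [0.06, 2.93], [-2.69, 2.69]. Speed limits (rad/s): [2.22, 2.22, 2.79, 3.14, 3.14, 3.14].

## Interface

Orientations are given as a 3x3 rotation matrix whose columns are the frame's x, y, z axes.
In Python, from cell import ctrl, imaging, order gives the robot as it stands. The module is installed in compiled form; this text tells all that it offers.
- The arm moves only by the tool send_rows, never from a script. Its argument "motion" is a list that holds one entry, the list of rows, each a list of 6 numbers: the shift along the tool's x, y, z in cm, then the turn, a rotation vector about the tool's x, y, z in rad. A call has 1 to 20 rows; each row is the pose to reach, as a shift and turn from the pose commanded when the call began, along the tool's axes at that moment; what a row does not reach only later rows make up. A row lasts 1/10 s, in which the tool goes at most 50 mm and 8.59 degrees, less where a joint would pass 70% of its speed; a pose out of reach is approached as far as the arm can. A call with a gripper value outside its range is refused whole. "gripper" is the closure, from 0 (fully open) to 1 (shut), set as the call begins (left out, the last holds). The fingers move at their own pace and stop on an object; "squeeze" is the grip in N (left out, the last holds). Time passes only in rows, so rows that repeat a pose let the fingers close. It gives the time, the measured TCP pose, the force and the opening at its end, in the units of the state.
- ctrl.read_state(): the state, without advancing time (a new reading comes with each control period).
- imaging.get_image(name): name is "scene" or "top" or "wrist"; returns a dict with "frame" (420x560x3 uint8, red, green, blue), "K" (3x3 intrinsics, pixels), "k1" (the pictures are not rectified: a ray, as slopes to the right and down, at radius r is drawn at 1 + k1 r^2 times it, then the intrinsics apply), "cam_to_world" (4x4, takes a point from camera to world coordinates). Camera axes: x right, y down, z forward; pixel columns grow to the right and rows downward; lengths in m; the calibration is good to about 2 mm. A picture is of the moment at which its call begins. There is no depth.
- order.close_job(): hands the job in, once; it reports no verdict.
The state is a dict: "t": time; "joints": joint angles; "dq": joint speeds; "joint_efforts": joint torques, N m; "ee_pos": TCP position; "orientation": TCP orientation; "ft_force": force on the tool from outside, world axes, zero at the start; "moment": the same for the moment, N m; "gripper_width": finger opening in m.
Only numpy, scipy, OpenCV 4.12 (cv2) and the standard library are available. Lean on these libraries where they do the work, as an engineer would, in place of code of your own. Each camera call takes 0.05 s, during which the arm holds its last target. There are 200 camera calls.

## Working session

There is one attempt and no reset: what is moved stays moved. The work goes in short steps, Python scripts to look and compute and a tool call to move; the robot and the scene stay as the last step left them, time stands still between calls to the robot, and variables do not carry over. Pictures are saved under pics/ and viewed, about 8 in all and at most 12, crops included, and the job is handed in when it is done.

Besides the shell and the picture viewer there is one more tool, called after "Emit:" as name([rows], argument=value, ...), one row to a line, values as JSON. send_rows: Moves the arm, as the interface text tells. Its arguments: {"type":"object","properties":{"motion":{"type":"array"},"gripper":{"type":"number"},"squeeze":{"type":"number"}},"required":["motion"]}

```bash
mkdir -p pics; cat > h.py <<'E'
import numpy as np, cv2
from cell import ctrl, imaging, order
def grab(n,f=None):
    d=imaging.get_image(n)
    if f: cv2.imwrite('pics/'+f,d['frame'][:,:,::-1])
    return d
def ray(d,u,v):
    K=np.array(d['K']);p=np.array([(u-K[0,2])/K[0,0],(v-K[1,2])/K[1,1]]);q=p.copy()
    for _ in range(20): q=p/(1+d['k1']*(q@q))
    T=np.array(d['cam_to_world']);return T[:3,3],T[:3,:3]@np.array([q[0],q[1],1])
def onz(d,u,v,z):
    o,r=ray(d,u,v);return o+r*(z-o[2])/r[2]
def proj(d,P):
    T=np.array(d['cam_to_world']);c=T[:3,:3].T@(np.array(P)-T[:3,3]);q=c[:2]/c[2];q=q*(1+d['k1']*(q@q));K=np.array(d['K']);return K[0,0]*q[0]+K[0,2],K[1,1]*q[1]+K[1,2]
E
python3 - <<'E'
from h import *
a=grab('scene');b=grab('top')
for n,d in(('scene',a),('top',b)): print(n,np.round(d['cam_to_world'],3).tolist(),np.round(d['K'],1).tolist(),d['k1'])
s=ctrl.read_state();print(s['t'],np.round(s['orientation'],3).tolist(),s['ft_force'],s['gripper_width'])
cv2.imwrite('pics/a.png',cv2.resize(a['frame'][:,:,::-1],(800,600)));cv2.imwrite('pics/b.png',cv2.resize(b['frame'][:,:,::-1],(800,600)))
np.save('b.npy',b,allow_pickle=True);np.save('a.npy',a,allow_pickle=True)
E
```

```text
scene [[-0.877, 0.358, -0.321, 0.899], [0.481, 0.658, -0.579, 0.694], [0.004, -0.662, -0.749, 0.999], [0.0, 0.0, 0.0, 1.0]] [[464.0, 0.0, 280.0], [0.0, 464.0, 201.2], [0.0, 0.0, 1.0]] -0.0606664874417482
top [[0.024, -0.994, 0.109, 0.339], [-1.0, -0.023, 0.008, -0.018], [-0.006, -0.11, -0.994, 1.568], [0.0, 0.0, 0.0, 1.0]] [[531.6, 0.0, 274.7], [0.0, 531.6, 197.0], [0.0, 0.0, 1.0]] -0.20014936842820236
0.1 [[-0.0, 0.927, 0.375], [0.001, 0.375, -0.927], [-1.0, 0.0, -0.001]] [ 0.65545153 -0.5408799  -0.09811743] 0.08563359973467798
```

View pics/a.png

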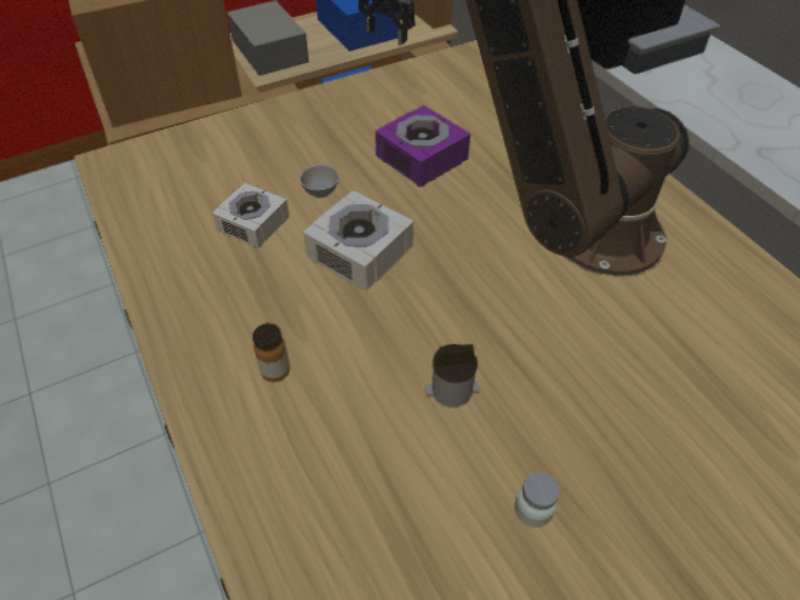

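View pics/b.png

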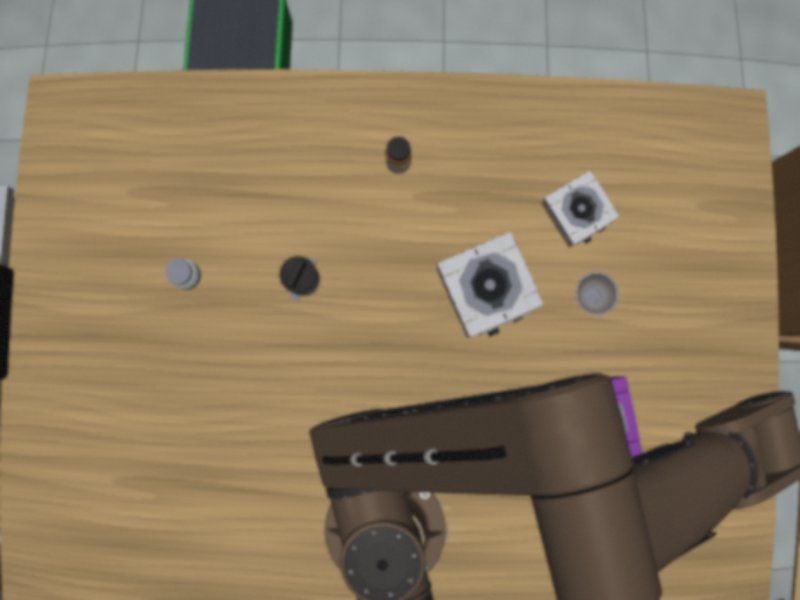

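The scene shows three mills. In the 800x600 top view they are a large white one at (490,285), a small white one at (582,208) and a purple one at (625,415). Purple is excluded, and of the two white ones the larger, at (490,285), is the one meant. The cup is at (300,276). I'll confirm in one crop.

```bash
python3 - <<'E'
from h import *
a=np.load('a.npy',allow_pickle=True).item();b=np.load('b.npy',allow_pickle=True).item()
A=b['frame'][150:250,300:440];C=b['frame'][165:225,180:250];S=a['frame'][120:210,205:300];S2=a['frame'][230:295,290:345]
r=lambda x:cv2.resize(x,(400,300),interpolation=cv2.INTER_CUBIC)
cv2.imwrite('pics/c.png',np.vstack([np.hstack([r(A),r(C)]),np.hstack([r(S),r(S2)])])[:,:,::-1])
# mill top face by mask
hsv=cv2.cvtColor(b['frame'],cv2.COLOR_RGB2HSV)
m=((hsv[:,:,1]<40)&(hsv[:,:,2]>150)).astype(np.uint8)
mm=np.zeros_like(m);mm[155:240,300:385]=m[155:240,300:385]
cs,_=cv2.findContours(mm,0,2);c=max(cs,key=cv2.contourArea);rect=cv2.minAreaRect(c);print(rect)
bx=cv2.boxPoints(rect)
P=np.array([onz(b,*p,0.088)[:2] for p in bx]);print(P.round(4).tolist(),P.mean(0))
e=P[1]-P[0];print(np.linalg.norm(e),np.linalg.norm(P[2]-P[1]),np.degrees(np.arctan2(e[1],e[0])))
print('cup',onz(b,210,193,.113),'lugs ',onz(b,207,208,.012),onz(b,219,183,.012))
print([ (n,onz(b,u*.7,v*.7,.05).round(3)) for n,u,v in (('bowl',597,293),('small',582,208),('tall',398,150),('short',182,273))])
E
```

```text
((343.0675354003906, 198.90542602539062), (57.615928649902344, 56.260257720947266), 66.50143432617188)
[[0.5417, -0.0918], [0.6094, -0.2373], [0.4606, -0.3034], [0.3948, -0.1585]] [ 0.50160577 -0.19776265]
0.16052242392153274 0.1628155913972194 -65.04727141872323
cup [0.50631499 0.17356826 0.113     ] lugs  [0.47319997 0.19411112 0.012     ] [0.5483378  0.16115753 0.012     ]
[('bowl', array([ 0.492, -0.422,  0.05 ])), ('small', array([ 0.667, -0.392,  0.05 ])), ('tall', array([ 0.779, -0.01 ,  0.05 ])), ('short', array([0.514, 0.426, 0.05 ]))]
```

View pics/c.png

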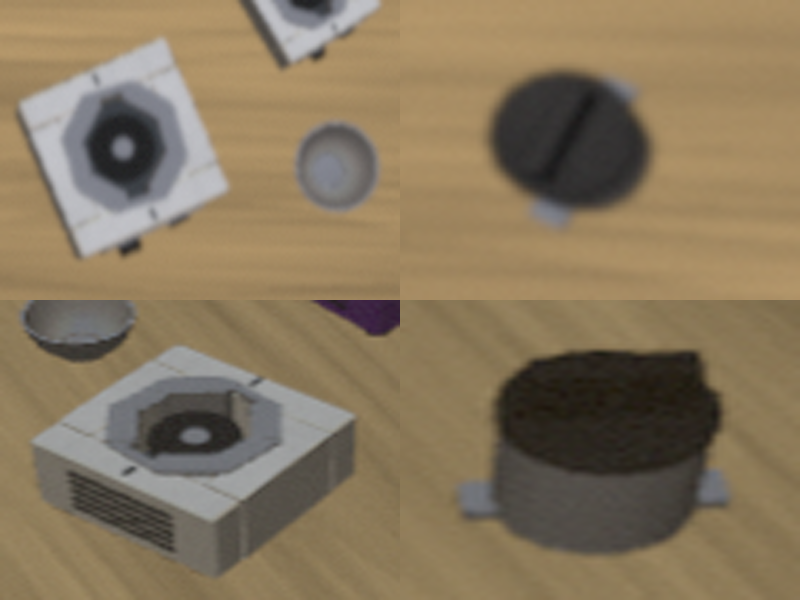

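The crop confirms it. The index marks lie about 24° from world x and the slots about 15°, while the cup bar is at about -24°. I'll go above the mill first and take a close look at the slots.

Emit:
send_rows([
  [[-7,39,-25.3,-1.2,0,0],[-7,39,-25.3,-1.2,0,0],[-7,39,-25.3,-1.2,0,0],[-7,39,-25.3,-1.2,0,0],[-7,39,-25.3,-1.2,0,0],[-7,39,-25.3,-1.2,0,0],[-7,39,-25.3,-1.2,0,0],[-7,39,-25.3,-1.2,0,0],[-7,39,-25.3,-1.2,0,0],[-7,39,-25.3,-1.2,0,0],[-7,39,-25.3,-1.2,0,0],[-7,39,-25.3,-1.2,0,0],[-7,39,-25.3,-1.2,0,0],[-7,39,-25.3,-1.2,0,0]],
])

```text
t: 1.5
ee_pos: [0.5006, -0.1994, 0.3011]
orientation: [[-0.0, -0.012, 1.0], [0.0, 1.0, 0.012], [-1.0, 0.0, -0.0]]
ft_force: [-0.4, -0.2, 0.5]
gripper_width: 0.0854
```

```bash
python3 - <<'E'
from h import *
d=grab('wrist');np.save('w1.npy',d,allow_pickle=True);s=ctrl.read_state()
print(s['t'],s['ee_pos'],s['joints'].round(3) if hasattr(s['joints'],'round') else s['joints'],np.round(s['orientation'],3).tolist(),np.round(d['cam_to_world'],3).tolist(),proj(d,[.5016,-.1978,.09]))
cv2.imwrite('pics/d.png',cv2.resize(d['frame'][:,:,::-1],(800,600)))
E
```

```text
1.55 [ 0.50063103 -0.19931375  0.3011169 ] [-0.501  0.301  1.673 -0.     1.168 -0.514] [[-0.0, -0.012, 1.0], [0.0, 1.0, 0.012], [-1.0, 0.0, -0.0]] [[1.0, 0.011, 0.002, 0.499], [0.011, -0.966, -0.259, -0.134], [-0.001, 0.259, -0.966, 0.444], [0.0, 0.0, 0.0, 1.0]] (np.float64(277.7584624033239), np.float64(184.67776740138547))
```

View pics/d.png

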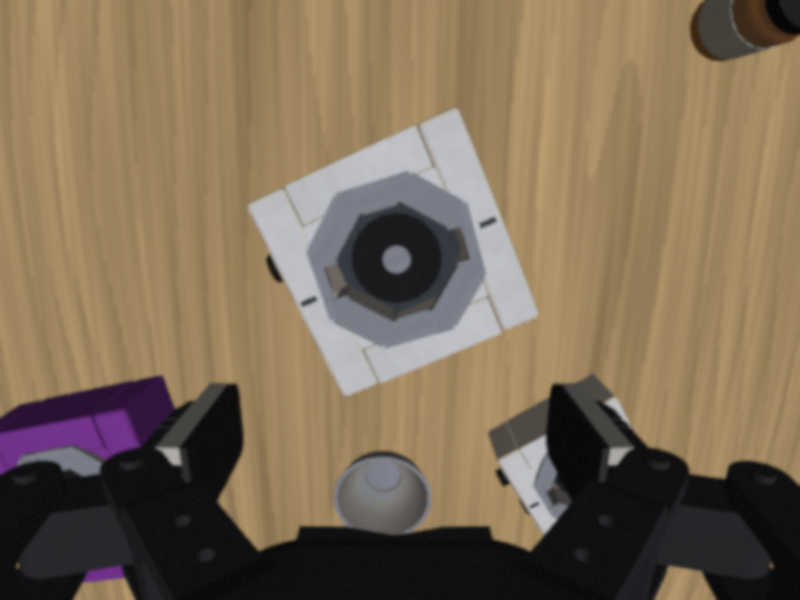

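The wrist view shows the white mill, with index marks at (309,301) and (488,222), slots at about (335,278) and (462,243) and the bore at about (397,258). I'll enlarge the collar for measurement.

```bash
python3 - <<'E'
from h import *
d=np.load('w1.npy',allow_pickle=True).item();f=d['frame']
u0,v0,k=205,110,5.0
c=cv2.resize(f[v0:v0+140,u0:u0+150][:,:,::-1],None,fx=5,fy=4.2857 if 0 else 4.28,interpolation=cv2.INTER_CUBIC)
cv2.imwrite('pics/e.png',c)
g=cv2.cvtColor(f,cv2.COLOR_RGB2HSV)
m=((g[:,:,2]>165)&(g[:,:,1]<45)).astype(np.uint8);mm=0*m;mm[70:285,165:385]=m[70:285,165:385]
cs,_=cv2.findContours(mm,0,2);ct=max(cs,key=cv2.contourArea);r=cv2.minAreaRect(ct)
P=np.array([onz(d,*p,.088)[:2] for p in cv2.boxPoints(r)]);print('housing',r,P.mean(0),[np.linalg.norm(P[i]-P[i-1]) for i in (1,2)],np.degrees(np.arctan2(*(P[1]-P[0])[::-1])))
for z in(.08,.09):
  mk=[onz(d,u*.7,v*.7,z)[:2] for u,v in((309,301),(488,222))];sl=[onz(d,u*.7,v*.7,z)[:2] for u,v in((335,278),(462,243))]
  for q in(mk,sl): e=q[1]-q[0];print(z,np.round(q,4).tolist(),(q[0]+q[1])/2,np.linalg.norm(e),np.degrees(np.arctan2(e[1],e[0])))
E
```

```text
housing ((276.96392822265625, 179.2938232421875), (157.68325805664062, 161.94772338867188), 66.03751373291016) [ 0.50070914 -0.19672429] [np.float64(0.1556678149997668), np.float64(0.1570493838171126)] 23.66375526694824
0.08 [[0.4378, -0.2278], [0.5655, -0.1689]] [ 0.50166957 -0.19834833] 0.14063844249719398 24.783177935765593
0.08 [[0.4572, -0.2105], [0.5478, -0.184]] [ 0.50247953 -0.19724284] 0.09433976123287471 16.27710393022203
0.09 [[0.4395, -0.2252], [0.5637, -0.1679]] [ 0.50160512 -0.19657151] 0.13677428536692082 24.78317793576559
0.09 [[0.4584, -0.2084], [0.5464, -0.1826]] [ 0.50239283 -0.1954964 ] 0.09174769853249644 16.277103930222054
```

View pics/e.png

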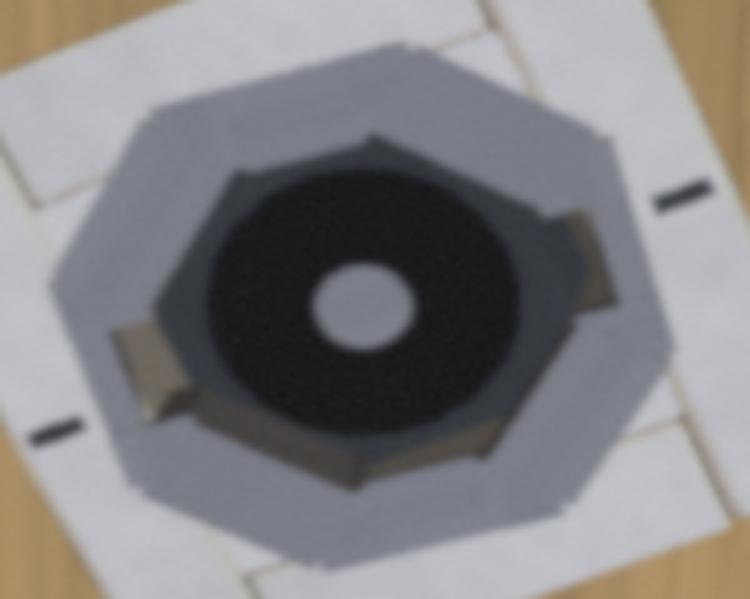

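The crop shows the slot outer edges at (587,210)-(616,302) on the right and (112,330)-(148,415) on the left. All eight outer corners of the collar are also visible.

```bash
python3 - <<'E'
from h import *
d=np.load('w1.npy',allow_pickle=True).item()
W=lambda x,y,z=.09:onz(d,205+(x+.5)/5-.5,110+(y+.5)/4.28-.5,z)[:2]
V=np.array([W(*p) for p in((410,42),(608,138),(672,350),(567,510),(325,568),(138,487),(50,285),(155,108))])
for i in range(4):print('oct',(V[i]+V[i+4])/2,np.linalg.norm(V[i]-V[i+4]))
print(V.mean(0))
R=[W(587,210),W(616,302)];L=[W(112,330),W(148,415)]
r,l=sum(R)/2,sum(L)/2;e=r-l
print('slots',(r+l)/2,np.linalg.norm(e),np.degrees(np.arctan2(e[1],e[0])))
for q in(R,L): t=q[0]-q[1];print(np.linalg.norm(t),np.degrees(np.arctan2(t[1],t[0]))-90)
a=W(683,196,.085);b=W(56,432,.085);e=a-b;print('marks',(a+b)/2,np.degrees(np.arctan2(e[1],e[0])))
ang=[(np.degrees(np.arctan2(*(v-V.mean(0))[::-1]))%45) for v in V];print(np.round(ang,1))
E
```

```text
oct [ 0.50157583 -0.19646097] 0.12502351274851925
oct [ 0.50173105 -0.19678271] 0.12459208558853614
oct [ 0.50095367 -0.19686826] 0.12495044710042644
oct [ 0.5019405  -0.19632409] 0.12538878389350339
[ 0.50155026 -0.19660901]
slots [ 0.50116242 -0.19629476] 0.09775716886620195 16.973827154645022
0.022222904824524416 17.451149912343766
0.02144698738027053 18.62629776378199
marks [ 0.50118149 -0.19739285] 24.699538847791892
[38.  41.8 38.3 42.  38.  42.3 38.9 41.2]
```

Emit:
send_rows([
  [[0,37.5,1.3,-1.145,0,0],[0,37.5,1.3,-1.145,0,0],[0,37.5,1.3,-1.145,0,0],[0,37.5,1.3,-1.145,0,0],[0,37.5,1.3,-1.145,0,0],[0,37.5,1.3,-1.145,0,0],[0,37.5,1.3,-1.145,0,0],[0,37.5,1.3,-1.145,0,0],[0,37.5,1.3,-1.145,0,0],[0,37.5,1.3,-1.145,0,0],[0,37.5,1.3,-1.145,0,0],[0,37.5,1.3,-1.145,0,0]],
])

```text
t: 2.75
ee_pos: [0.5091, 0.1755, 0.3013]
orientation: [[0.0, -0.915, 0.403], [-0.0, 0.403, 0.915], [-1.0, -0.0, -0.0]]
ft_force: [-0.7, 0.8, 0.1]
gripper_width: 0.0854
```

```bash
python3 - <<'E'
from h import *
d=grab('wrist');np.save('w2.npy',d,allow_pickle=True);s=ctrl.read_state()
print(s['t'],s['ee_pos'],np.round(s['joints'],3),np.round(s['orientation'],3).tolist())
u,v=map(int,proj(d,[.509,.176,.1]));print(u,v)
u0,v0=max(0,min(360,u-100)),max(0,min(270,v-75));print(u0,v0)
cv2.imwrite('pics/f.png',cv2.resize(d['frame'][v0:v0+150,u0:u0+200,::-1],(800,600),interpolation=cv2.INTER_CUBIC))
E
```

```text
2.8 [0.50908537 0.17563235 0.30137677] [ 0.21   0.3    1.674 -0.     1.168 -0.947] [[0.0, -0.915, 0.402], [-0.0, 0.402, 0.915], [-1.0, -0.0, 0.0]]
276 188
176 113
```

View pics/f.png

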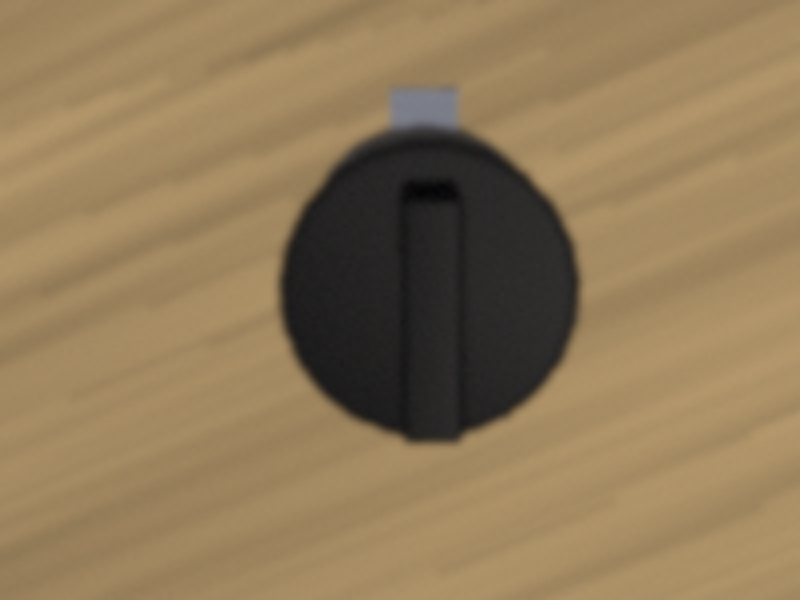

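The crop shows the bar's top face with corners at (403,200), (462,200), (460,440) and (406,440). The lid spans columns 281-578 and the lug is at (425,90).

```bash
python3 - <<'E'
from h import *
d=np.load('w2.npy',allow_pickle=True).item();R=np.array(ctrl.read_state()['orientation']);p=np.array(ctrl.read_state()['ee_pos'])
W=lambda x,y,z:onz(d,176+(x+.5)/4-.5,113+(y+.5)/4-.5,z)
a=(W(403,200,.132)+W(462,200,.132))/2;b=(W(406,440,.132)+W(460,440,.132))/2
print('bar',(a+b)/2,np.linalg.norm(a-b),np.degrees(np.arctan2(*(a-b)[1::-1])),'lid',W(429.5,282,.094),'lug out',W(424,89,.016))
f=d['frame'];g=cv2.cvtColor(f,cv2.COLOR_RGB2GRAY);m=(g<70).astype(np.uint8);mm=0*m;mm[135:230,230:330]=m[135:230,230:330]
cs,_=cv2.findContours(mm,0,2);c=max(cs,key=cv2.contourArea);print(cv2.minEnclosingCircle(c))
print('tool delta',R.T@((a+b)/2-p))
c=W(429.5,282,.094);l=W(424,89,.016);print(np.degrees(np.arctan2(*(l-c)[1::-1])),np.linalg.norm((l-c)[:2]))
E
```

```text
bar [0.51007632 0.18259949 0.132     ] 0.054009131190245085 156.63469266463636 lid [0.50794465 0.18353908 0.094     ] lug out [0.46824032 0.20073365 0.016     ]
((282.38372802734375, 183.8023223876953), 38.949684143066406)
tool delta [0.16937638 0.00193254 0.00677654]
156.5842312810855 0.04326762120221402
```

Emit:
send_rows([
  [[4,0.25,0.68,0,0,0],[8,0.25,0.68,0,0,0],[12,0.25,0.68,0,0,0],[15,0.25,0.68,0,0,0],[17,0.25,0.68,0,0,0],[18.5,0.25,0.68,0,0,0],[19.5,0.25,0.68,0,0,0],[20,0.25,0.68,0,0,0],[20,0.25,0.68,0,0,0]],
])

```text
t: 3.7
ee_pos: [0.5094, 0.1837, 0.1011]
orientation: [[-0.0, -0.916, 0.401], [-0.0, 0.401, 0.916], [-1.0, 0.0, -0.0]]
ft_force: [-0.0, -0.4, -0.8]
gripper_width: 0.0853
```

Emit:
send_rows([
  [[0,0,0,0,0,0],[0,0,0,0,0,0],[0,0,0,0,0,0],[0,0,0,0,0,0],[0,0,0,0,0,0],[0,0,0,0,0,0],[0,0,0,0,0,0],[0,0,0,0,0,0],[0,0,0,0,0,0],[0,0,0,0,0,0]],
], gripper=1, squeeze=60)

```text
t: 4.7
ee_pos: [0.5093, 0.1839, 0.1015]
orientation: [[0.0, -0.916, 0.4], [-0.0, 0.4, 0.916], [-1.0, -0.0, -0.0]]
ft_force: [-1.8, -1.6, 6.4]
gripper_width: 0.0128
```

Emit:
send_rows([
  [[-0.3,0,0,0,0,0],[-1,0,0,0,0,0],[-3,0,0,0,0,0],[-6,0,0,0,0,0],[-9,0,0,0,0,0],[-12,0,0,0,0,0],[-14,0,0,0,0,0],[-15,0,0,0,0,0],[-15,0,0,0,0,0]],
])

```text
t: 5.6
ee_pos: [0.5095, 0.1841, 0.2522]
orientation: [[0.002, -0.916, 0.4], [0.0, 0.4, 0.916], [-1.0, -0.001, 0.001]]
ft_force: [0.1, -0.3, -3.6]
gripper_width: 0.0133
```

```bash
python3 - <<'E'
from h import *
d=grab('wrist');np.save('w3.npy',d,allow_pickle=True);s=ctrl.read_state();R=np.array(s['orientation']);p=np.array(s['ee_pos'])
print(s['t'],p,s['ft_force'],s['moment'],s['gripper_width'],np.round(s['joints'],3))
u,v=proj(d,p+[0,0,-.01]);print(u,v)
cv2.imwrite('pics/g.png',cv2.resize(d['frame'][:,:,::-1],(800,600)))
E
```

```text
5.65 [0.50911678 0.18396963 0.25103155] [-1.24916417  0.2529454  -3.39015225] [-0.00497579  0.03634554 -0.00687327] 0.013105098776634109 [ 0.225  0.351  1.739 -0.     1.051 -0.934]
275.62421889896507 266.005110646202
```

View pics/g.png

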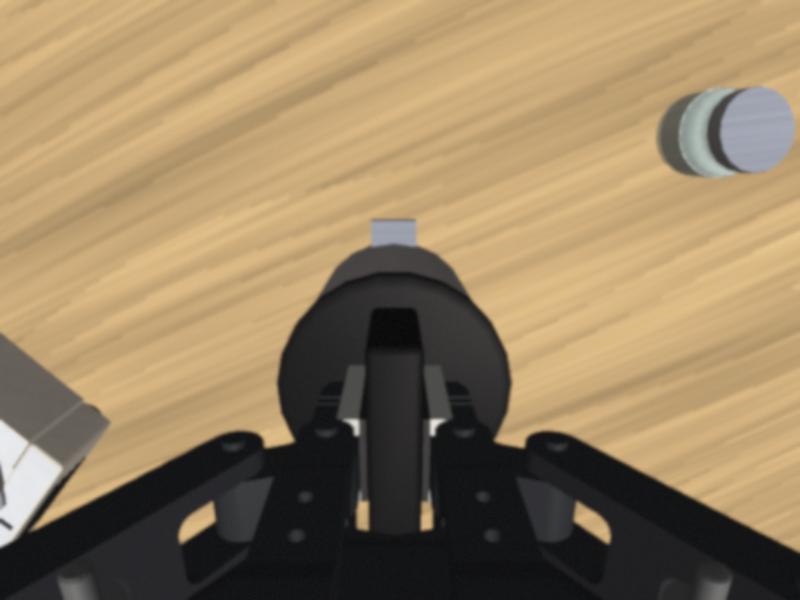

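The cup is held straight and upright, with the lug's outer edge at (394,220) and the lid's front edge at (395,272). From these I'll get the cup's offset in the hand and the move to the socket.

```bash
python3 - <<'E'
from h import *
d=np.load('w3.npy',allow_pickle=True).item();s=ctrl.read_state();R=np.array(s['orientation']);p=np.array(s['ee_pos'])
zu=p[2]-.1013
W=lambda x,y,h:R.T@(onz(d,x*.7,y*.7,zu+h)-p)
print('lug outer (46mm)',W(394,220,.016),'lid front(36)',W(395,272,.094),'bar top near end (28)',W(394,348,.132))
print('lid L/R',W(279,381,.094),W(510,381,.094))
T=np.array([.5014,-.1966,.0]);print('to socket, tool axes',R.T@(T-p), 'yaw z',np.degrees(np.arctan2(R[1,2],R[0,2])))
E
```

```text
lug outer (46mm) [0.0852996  0.04386156 0.00021198] lid front(36) [0.00729967 0.03594855 0.00040943] bar top near end (28) [-3.07002302e-02  2.55024746e-02  5.53578447e-05]
lid L/R [ 0.00730095  0.00074275 -0.03655526] [0.00729903 0.00063626 0.0370553 ]
to socket, tool axes [ 0.25104204 -0.14524432 -0.35184032] yaw z 66.40696001318888
```

Emit:
send_rows([
  [[0,-1,-2.4,-0.05,0,0],[0,-2.9,-7,-0.14,0,0],[0,-4.7,-11.5,-0.23,0,0],[0,-6.5,-16,-0.32,0,0],[0,-8.4,-20.5,-0.42,0,0],[0,-10.2,-25,-0.51,0,0],[0,-12,-29.5,-0.6,0,0],[0,-13.4,-32.8,-0.67,0,0],[0,-14.2,-34.7,-0.705,0,0],[0,-14.43,-35.25,-0.714,0,0],[1.5,-14.43,-35.25,-0.714,0,0],[3,-14.43,-35.25,-0.714,0,0],[4,-14.43,-35.25,-0.714,0,0],[4,-14.43,-35.25,-0.714,0,0],[4,-14.43,-35.25,-0.714,0,0]],
])

```text
t: 7.15
ee_pos: [0.5006, -0.1964, 0.2112]
orientation: [[-0.0, -0.955, -0.298], [0.0, -0.298, 0.955], [-1.0, 0.0, 0.0]]
ft_force: [0.3, -0.2, -3.3]
gripper_width: 0.013
```

```bash
python3 - <<'E'
from h import *
d=grab('wrist');a=grab('scene');s=ctrl.read_state();R=np.array(s['orientation']);p=np.array(s['ee_pos'])
print(s['t'],p,s['ft_force'],s['moment'],np.round(s['joints'],3),np.degrees(np.arctan2(R[1,2],R[0,2])))
f=cv2.resize(d['frame'],(440,330))
S=cv2.resize(a['frame'][70:220,190:310],(360,450))
im=np.zeros((450,800,3),np.uint8);im[:330,:440]=f;im[:,440:]=S
cv2.imwrite('pics/h.png',im[:,:,::-1])
E
```

```text
7.25 [ 0.50075788 -0.19668716  0.21182312] [ 0.42532866 -0.46339545 -3.98593186] [ 0.03793875 -0.02154866 -0.04487957] [-0.497  0.39   1.796 -0.     0.955 -2.37 ] 107.3262659360666
```

View pics/h.png

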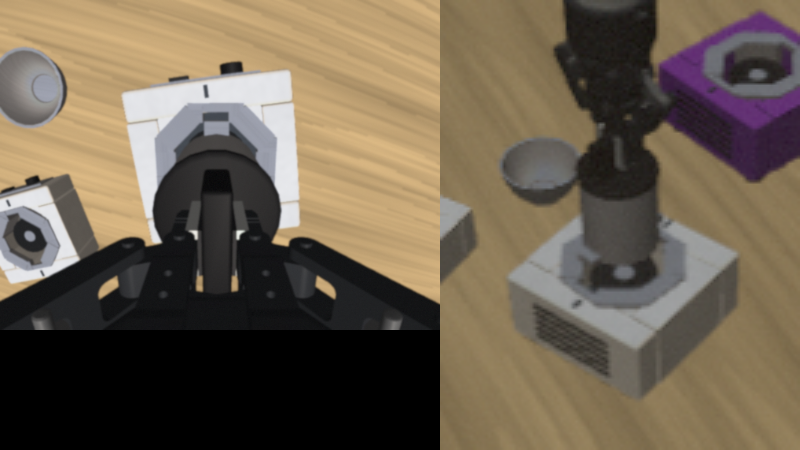

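The lug lines up with the slot: in the wrist view the lug is at (216,122) and the slot at (216,116). I'll lower the cup in small steps.

Emit:
send_rows([
  [[0.7,0,0,0,0,0],[1.3,0,0,0,0,0],[1.8,0,0,0,0,0],[2.1,0,0,0,0,0],[2.3,0,0,0,0,0],[2.5,0,0,0,0,0],[2.5,0,0,0,0,0]],
])

```text
t: 7.95
ee_pos: [0.5004, -0.1968, 0.1861]
orientation: [[-0.0, -0.955, -0.298], [0.0, -0.298, 0.955], [-1.0, 0.0, 0.0]]
ft_force: [0.3, 0.9, -3.4]
gripper_width: 0.0136
```

Emit:
send_rows([
  [[0.1,0,0,0,0,0],[0.2,0,0,0,0,0],[0.3,0,0,0,0,0],[0.35,0,0,0,0,0],[0.35,0,0,0,0,0]],
])

```text
t: 8.45
ee_pos: [0.5005, -0.1968, 0.1827]
orientation: [[-0.0, -0.955, -0.298], [-0.0, -0.298, 0.955], [-1.0, 0.0, -0.0]]
ft_force: [-0.7, -0.3, -3.0]
gripper_width: 0.0133
```

Emit:
send_rows([
  [[0.1,0,0,0,0,0],[0.2,0,0,0,0,0],[0.3,0,0,0,0,0],[0.4,0,0,0,0,0],[0.4,0,0,0,0,0]],
])

```text
t: 8.95
ee_pos: [0.5004, -0.1968, 0.1786]
orientation: [[-0.0, -0.955, -0.298], [0.0, -0.298, 0.955], [-1.0, 0.0, 0.0]]
ft_force: [0.3, 0.4, -3.8]
gripper_width: 0.0129
```

Emit:
send_rows([
  [[0.1,0,0,0,0,0],[0.2,0,0,0,0,0],[0.3,0,0,0,0,0],[0.4,0,0,0,0,0],[0.4,0,0,0,0,0]],
])

```text
t: 9.45
ee_pos: [0.5006, -0.1969, 0.1751]
orientation: [[0.0, -0.955, -0.298], [-0.0, -0.298, 0.955], [-1.0, -0.0, -0.0]]
ft_force: [-0.7, 0.8, 3.2]
gripper_width: 0.0131
```

Emit:
send_rows([
  [[0.2,0,0,0,0,0],[0.4,0,0,0,0,0],[0.6,0,0,0,0,0],[0.7,0,0,0,0,0],[0.7,0,0,0,0,0]],
])

```text
t: 9.95
ee_pos: [0.5006, -0.1969, 0.1678]
orientation: [[0.0, -0.955, -0.298], [-0.0, -0.298, 0.955], [-1.0, -0.0, -0.0]]
ft_force: [-1.6, -0.4, 5.7]
gripper_width: 0.0127
```

Emit:
send_rows([
  [[0.2,0,0,0,0,0],[0.4,0,0,0,0,0],[0.55,0,0,0,0,0],[0.6,0,0,0,0,0],[0.6,0,0,0,0,0]],
])

```text
t: 10.45
ee_pos: [0.5007, -0.1969, 0.1621]
orientation: [[0.001, -0.955, -0.298], [-0.0, -0.298, 0.955], [-1.0, -0.001, -0.001]]
ft_force: [-2.1, -0.2, 8.4]
gripper_width: 0.0135
```

```bash
python3 - <<'E'
from h import *
s=ctrl.read_state();print(s['t'],s['ee_pos'],s['ft_force'],s['moment'])
E
```

```text
10.45 [ 0.50067311 -0.19694785  0.16212914] [-2.10043696 -0.15364217  8.36591972] [ 0.1984119   0.37064172 -0.00320965]
```

The force matches the spring, so the lugs are below the rim. Now I'll twist clockwise.

Emit:
send_rows([
  [[0,0,0.006,0.05,0,0],[0,0,0.018,0.15,0,0],[0,-0.004,0.03,0.25,0,0],[0,-0.007,0.041,0.35,0,0],[0,-0.007,0.041,0.35,0,0]],
])

```text
t: 10.95
ee_pos: [0.501, -0.1967, 0.1624]
orientation: [[0.002, -0.999, 0.051], [-0.001, 0.051, 0.999], [-1.0, -0.002, -0.001]]
ft_force: [-0.3, 0.8, 7.5]
gripper_width: 0.0129
```

```bash
python3 - <<'E'
from h import *
s=ctrl.read_state();R=s['orientation'];print(s['t'],s['ee_pos'],s['ft_force'],s['moment'],np.degrees(np.arctan2(R[1][2],R[0][2])))
E
```

```text
10.95 [ 0.50099627 -0.19665855  0.16236408] [-0.27482561  0.80700352  7.49221844] [ 0.11424652  0.14264437 -0.07636008] 87.06349428545428
```

Emit:
send_rows([
  [[0,0,0.012,0.1,0,0],[0,-0.002,0.024,0.2,0,0],[0,-0.005,0.035,0.3,0,0],[0,-0.009,0.047,0.4,0,0],[0,-0.015,0.058,0.5,0,0],[0,-0.021,0.068,0.6,0,0],[0,-0.028,0.077,0.7,0,0],[0,-0.036,0.086,0.8,0,0],[0,-0.045,0.094,0.9,0,0],[0,-0.055,0.101,1.0,0,0],[0,-0.06,0.105,1.08,0,0],[0,-0.06,0.105,1.08,0,0]],
])

```text
t: 12.15
ee_pos: [0.5018, -0.1957, 0.1624]
orientation: [[0.002, -0.426, 0.905], [-0.001, 0.905, 0.426], [-1.0, -0.002, 0.001]]
ft_force: [-0.6, -0.4, 8.9]
gripper_width: 0.0133
```

```bash
python3 - <<'E'
from h import *
s=ctrl.read_state();R=s['orientation'];print(s['t'],s['ee_pos'],s['ft_force'],s['moment'],np.degrees(np.arctan2(R[1][2],R[0][2])))
E
```

```text
12.15 [ 0.50175245 -0.19568945  0.16242691] [-0.564814   -0.37141525  8.94376574] [ 0.03753641 -0.02158269 -0.14616864] 25.226134333480292
```

Emit:
send_rows([
  [[0,-0.005,0.002,0.04,0,0],[0,-0.01,0.004,0.08,0,0],[0,-0.014,0.005,0.115,0,0],[0,-0.015,0.005,0.135,0,0],[0,-0.015,0.005,0.135,0,0]],
])

```text
t: 12.65
ee_pos: [0.5019, -0.1958, 0.1624]
orientation: [[0.002, -0.303, 0.953], [-0.001, 0.953, 0.303], [-1.0, -0.002, 0.002]]
ft_force: [0.9, 1.0, 8.3]
gripper_width: 0.013
```

```bash
python3 - <<'E'
from h import *
s=ctrl.read_state();R=s['orientation'];print(s['t'],s['ee_pos'],s['ft_force'],s['moment'],np.degrees(np.arctan2(R[1][2],R[0][2])))
E
```

```text
12.65 [ 0.50190117 -0.19580207  0.1624364 ] [0.94370552 0.99725953 8.31788783] [ 0.10368637 -0.03520409  0.05096836] 17.612714532144118
```

Emit:
send_rows([
  [[0,0,0,0.015,0,0],[0,0,0,0.03,0,0],[0,0,0,0.03,0,0]],
])

```text
t: 12.95
ee_pos: [0.5019, -0.1958, 0.1624]
orientation: [[0.002, -0.274, 0.962], [-0.001, 0.962, 0.274], [-1.0, -0.002, 0.002]]
ft_force: [0.5, 0.5, 8.9]
gripper_width: 0.0129
```

```bash
python3 - <<'E'
from h import *
s=ctrl.read_state();R=s['orientation'];print(s['t'],s['ee_pos'],s['ft_force'],s['moment'],np.degrees(np.arctan2(R[1][2],R[0][2])))
E
```

```text
12.95 [ 0.5018877  -0.19582416  0.16242338] [0.50782154 0.48861676 8.91780266] [ 0.09981441 -0.09240057  0.11682444] 15.90573087128599
```

Emit:
send_rows([
  [[0,0,0,0.015,0,0],[0,0,0,0.03,0,0],[0,0,0,0.03,0,0]],
])

```text
t: 13.25
ee_pos: [0.5018, -0.1958, 0.1624]
orientation: [[0.002, -0.246, 0.969], [-0.001, 0.969, 0.246], [-1.0, -0.002, 0.001]]
ft_force: [-0.8, 0.2, 8.6]
gripper_width: 0.0132
```

```bash
python3 - <<'E'
from h import *
s=ctrl.read_state();R=s['orientation'];print(s['t'],s['ee_pos'],s['ft_force'],s['moment'],np.degrees(np.arctan2(R[1][2],R[0][2])))
E
```

```text
13.25 [ 0.50176253 -0.19582951  0.16242013] [-0.8363503   0.24735092  8.59553079] [0.00277291 0.02822814 0.45423063] 14.239242230146006
```

The turning moment rose to 0.45 N m at 14.2°, so the cup is at the stop. I'll ease back slightly and let the spring raise it.

Emit:
send_rows([
  [[0,0,0,-0.03,0,0],[-0.2,0,0,-0.03,0,0],[-0.4,0,0,-0.03,0,0],[-0.6,0,0,-0.03,0,0],[-0.75,0,0,-0.03,0,0],[-0.85,0,0,-0.03,0,0],[-0.85,0,0,-0.03,0,0]],
])

```text
t: 13.95
ee_pos: [0.5017, -0.1957, 0.1706]
orientation: [[0.002, -0.274, 0.962], [-0.001, 0.962, 0.274], [-1.0, -0.001, 0.001]]
ft_force: [0.8, -0.7, 4.4]
gripper_width: 0.0127
```

```bash
python3 - <<'E'
from h import *
s=ctrl.read_state();R=s['orientation'];print(s['t'],s['ee_pos'],s['ft_force'],s['moment'],np.degrees(np.arctan2(R[1][2],R[0][2])))
E
```

```text
13.95 [ 0.50168653 -0.19572737  0.17062379] [ 0.7574139  -0.65440884  4.37789487] [-0.05602464 -0.37404027 -0.05151429] 15.925055805513038
```

Emit:
send_rows([
  [[-0.04,0,0,0,0,0],[-0.08,0,0,0,0,0],[-0.08,0,0,0,0,0]],
])

```text
t: 14.25
ee_pos: [0.5015, -0.1957, 0.1712]
orientation: [[0.001, -0.274, 0.962], [-0.001, 0.962, 0.274], [-1.0, -0.001, 0.001]]
ft_force: [2.3, -1.0, 3.6]
gripper_width: 0.013
```

Emit:
send_rows([
  [[0,0,0,0,0,0],[0,0,0,0,0,0],[0,0,0,0,0,0],[0,0,0,0,0,0],[0,0,0,0,0,0],[0,0,0,0,0,0],[0,0,0,0,0,0]],
], gripper=0)

```text
t: 14.95
ee_pos: [0.5011, -0.1955, 0.1711]
orientation: [[-0.0, -0.274, 0.962], [-0.0, 0.962, 0.274], [-1.0, 0.0, -0.0]]
ft_force: [0.3, -0.5, 0.9]
gripper_width: 0.0853
```

Emit:
send_rows([
  [[-1,0,0,0,0,0],[-3,0,0,0,0,0],[-6,0,0,0,0,0],[-9,0,0,0,0,0],[-12,0,0,0,0,0],[-14,0,0,0,0,0],[-15,0,0,0,0,0],[-15,0,0,0,0,0]],
])

```text
t: 15.75
ee_pos: [0.5013, -0.1956, 0.3224]
orientation: [[0.002, -0.274, 0.962], [-0.001, 0.962, 0.274], [-1.0, -0.002, 0.002]]
ft_force: [-0.5, -0.3, -0.4]
gripper_width: 0.0857
```

```bash
python3 - <<'E'
from h import *
d=grab('wrist');a=grab('scene');np.save('w4.npy',d,allow_pickle=True)
s=ctrl.read_state();print(s['t'],s['ee_pos'],s['ft_force'])
u,v=map(int,proj(d,[.5014,-.1966,.15]));u0,v0=max(0,min(360,u-100)),max(0,min(270,v-75));print(u0,v0)
im=np.zeros((450,800,3),np.uint8);im[:330,:440]=cv2.resize(d['frame'][v0:v0+150,u0:u0+200],(440,330),interpolation=2)
im[:,440:]=cv2.resize(a['frame'][70:220,190:310],(360,450),interpolation=2)
cv2.imwrite('pics/i.png',im[:,:,::-1])
E
```

```text
15.85 [ 0.50088254 -0.19533728  0.3203643 ] [-0.85475148  0.47884038  0.53870829]
176 120
```

View pics/i.png

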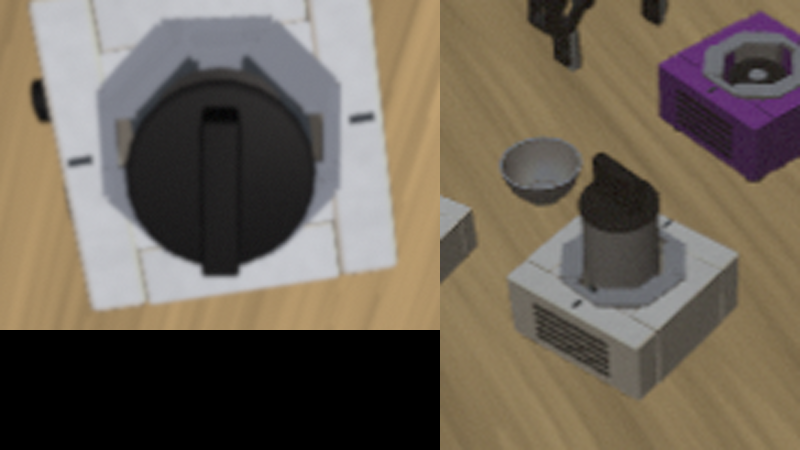

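The cup stands released in the socket, with its bar across the slots. In the crop the bar's top face runs from (222,122) to (220,272) and the lid spans columns 127-315. One numeric check on tilt and position, then I hand in.

```bash
python3 - <<'E'
from h import *
d=np.load('w4.npy',allow_pickle=True).item()
W=lambda x,y,z:onz(d,176+(x+.5)/2.2-.5,120+(y+.5)/2.2-.5,z)
for dz in(-.006,0,.006):
  a=W(222,122,.202+dz);b=W(220.5,273,.202+dz);l=W(221,172,.164+dz)
  print(dz,'bar',(a+b)/2,np.linalg.norm(a-b),np.degrees(np.arctan2(*(a-b)[1::-1])),'width',np.linalg.norm(W(203,200,.202+dz)-W(240,200,.202+dz)),'lid',l,np.linalg.norm(W(127,172,.164+dz)-W(315,172,.164+dz)))
order.close_job()
E
```

```text
-0.006 bar [ 0.50212028 -0.19867001  0.196     ] 0.054617036137277176 105.3442961197577 width 0.012960732970815304 lid [ 0.50172746 -0.19729814  0.158     ] 0.07455593114422712
0 bar [ 0.50168369 -0.19718862  0.202     ] 0.053399535234352535 105.3442961197578 width 0.012671817547889987 lid [ 0.50135255 -0.19602682  0.164     ] 0.07309956971347024
0.006 bar [ 0.50124709 -0.19570723  0.208     ] 0.052182034331427915 105.34429611975776 width 0.012382902124964517 lid [ 0.50097764 -0.19475549  0.17      ] 0.0716432082827133
the job is handed in; nothing more can be done
```

The cup is fitted, locked and released in the large white mill, and I handed the job in at about 16 s of the 72 s allowed. `close_job` reports no verdict.

- **Fitting:** The close view put the slots about 7° off the index marks, and the lugs went through on the first try. I pressed to about 29 mm below the mouth against roughly 12 N of spring. I then turned clockwise until the moment rose to 0.45 N m at the stop, eased back 2° and let it spring up. Wrist force readings stayed below 10 N throughout.
- **Final checks:**
  - **Height:** the underside was about 20 mm below the mouth just before release, from the tool height. The last picture is consistent with that but cannot resolve it to the millimetre.
  - **Position:** the lid and bar centres are within about 1 mm of the socket axis and of each other, so the cup is upright.
  - **Angle:** the bar is at 105°, about 9° from the mill's y axis (limit 19°).
- **Less certain:** On the last 0.6 mm lift before release, the upward force fell only to 3.6 N, not to a clear downward pull. The cup seating in its catches therefore rests on its height and on it staying put after release.
- **Bystanders:** I did not re-measure the jars and bowl. The arm's path kept clear of them, and the bowl looks unmoved in the last scene view.

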